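# Put away the rolling stock at the turntable

### The arm

A 6-joint arm with a two-finger parallel gripper is mounted at the origin on the work surface. World frame = base frame: x ahead of the robot, y to its left, z up, the work surface at z = 0. Lengths are in m, angles in rad, forces in N, time in s.
With the tool pointing down it reaches from about 0.225 to 0.875 m from the base axis. Payload 3.4 kg.
Tool frame: the origin (TCP) lies midway between the tips of the shut fingers; the grasp point (between the pads) lies 19 mm behind it (pinch_z is the distance from the TCP to the grasp point, in m); z points along the fingers, y is the line along which they close (so a half turn about z gives the same grasp; the last joint's range is limited). The gripper opens to 85 mm and grips with 20 to 120 N. Pads are 22 mm wide; open, the fingers measure 114 mm over their backs; the gripper's body (76 mm by 85 mm) begins 54 mm behind the grasp point. The pads swing forward as they close: fully open they stand 13 mm farther back than shut.
Start: joints at [1.126, 0.276, 1.505, -0, 1.361, -0.121], TCP at [0.183, 0.545, 0.202] pointing down, gripper open.
Joint ranges: [-2.89, 2.89], [-0.75, 2.08], [0.22, 2.7], [-1.18, 4.32], [0.11, 2.71], [-2.7, 2.7]. Speed limits (rad/s): [2.57, 2.57, 3.14, 3.14, 3.14, 3.14].

### API

Orientations are given as a unit quaternion [w, x, y, z].
In Python, from rig import get_state, get_image, sign_off, pinch_z gives the robot as it stands.
- The arm moves only by the tool send_rows, never from a script. Its argument "steps" is one flat list of numbers, 5 for each row, row after row: the gripper's target within -1 to 1 (fully open at 1, half-way at 0, shut at -1), then the shift along the tool's x, y, z in cm, then the turn about the tool's z in degrees. In form: [gripper, x, y, z, roll, gripper, x, y, z, roll, ...]. A call has 1 to 12 rows; each row shifts and turns the commanded pose from where the row before left it, along the tool's axes as they then stand; what a row does not reach is not made up. A row lasts 1/10 s, in which the tool goes at most 50 mm and 8.59 degrees, less where a joint would pass 70% of its speed; a pose out of reach is approached as far as the arm can. A call is refused whole if a number of a shift passes 5 or a number of a turn 8.59, either way. A call with a gripper value outside its range is refused whole. The fingers move at their own pace and stop on an object; "newtons" is the grip in N (left out, the last holds). Time passes only in rows, so rows that do not move let the fingers close. It gives the time, the measured TCP pose, the force, the opening and the grip force at its end, in the units of the state.
- get_state(): the state, without advancing time (a new reading comes with each control period).
- get_image(name): name is "scene" or "top" or "wrist"; returns a dict with "color" (480x640x3 uint8, red, green, blue), "mtx" (3x3 intrinsics, pixels), "k1" (the pictures are not rectified: a ray, as slopes to the right and down, at radius r is drawn at 1 + k1 r^2 times it, then the intrinsics apply), "T" (4x4, takes a point from camera to world coordinates); the wrist camera has in their place "mount" (4x4, takes a point from camera to tool coordinates, whose origin is the TCP and whose axes are the flange's). Camera axes: x right, y down, z forward; pixel columns grow to the right and rows downward; lengths in m; the calibration is good to about 2 mm. A picture is of the moment at which its call begins: read the wrist's pose just before it. There is no depth.
- sign_off(): hands the job in; it is judged then, once.
The state is a dict: "clock": time; "qpos": joint angles; "qd": joint speeds; "effort": joint torques, N m; "position": TCP position; "ee_rot": TCP orientation; "contact_force": force on the tool from outside, world axes, zero at the start; "moment": the same for the moment, N m; "width": finger opening in m; "gripper_force": force on a finger pad.
Only numpy, scipy, OpenCV 4.12 (cv2) and the standard library are available. Lean on these libraries where they do the work, as an engineer would, in place of code of your own. Each camera call takes 0.05 s, during which the arm holds its last target. There are 200 camera calls.

### The job

Sort the loose models: the olive van with the white roof goes into the white-floored tray, the one with the red roof into the red-floored tray, the brass dome into the yellow-floored tray, and the black tender onto the middle of the turntable's bridge deck, in line with it and between the low side girders. Set each down gently, upright and flat, quite inside its place, and let go. Leave the engineer's square and the paint jar where they are.

Things in the scene. Friction and masses are not known exactly. Their poses are not given: they have to be found in the camera images.
- van_white: Olive-green plastic model box van with a white roof, 80 long (x) x 32 wide (y) x 46 high (z) mm, about 80 g. Origin at the centre of its underside. Straight sides from 9 to 43 mm above the underside: grasp across the 32 mm width. Front and rear are alike. The wheels do not turn.
- van_red: Olive-green plastic model box van with a red roof, 80 long (x) x 32 wide (y) x 46 high (z) mm, about 80 g. Origin at the centre of its underside. Straight sides from 9 to 43 mm above the underside: grasp across the 32 mm width. Front and rear are alike. The wheels do not turn.
- tender: Black cast-metal model locomotive tender heaped with coal, 84 long (x) x 32 wide (y) x 41 high (z) mm, about 200 g. Origin at the centre of its underside. Straight sides from 10 to 38 mm above the underside: grasp across the 32 mm width. Either end may lead. The wheels do not turn.
- dome: Brass steam dome, round, axis z, 50 mm high, about 150 g: base flange 40 mm across and 4 mm thick, tapering to a plain barrel 28 mm across from 8 to 38 mm height, rounded top. Origin at the centre of its underside.
- cradle_white: Fixed low wooden tray (cradle) with a white floor, for one van. Inside 104 (x) x 52 (y) mm, walls 6 mm thick and 14 mm high over the table; outside 116 x 64 mm. Origin at the centre of its underside on the table; inner floor 6 mm above the origin. x is its long axis.
- cradle_red: Fixed low wooden tray (cradle) with a red floor, for one van. Inside 104 (x) x 52 (y) mm, walls 6 mm thick and 14 mm high over the table; outside 116 x 64 mm. Origin at the centre of its underside on the table; inner floor 6 mm above the origin. x is its long axis.
- dish: Fixed low square wooden tray with a yellow floor, for brass fittings. Inside 66 x 66 mm, walls 6 mm thick and 14 mm high over the table. Origin at the centre of its underside on the table; inner floor 6 mm above the origin.
- turntable: Fixed, locked aluminium turntable: round plate 180 mm across, 12 high; ribbed bridge deck 150 (x) x 66 (y) mm, its flat top 24 mm above the origin, a girder along each long side (6 wide, 6 above the deck, 54 clear between). Origin under the deck's middle, on the table. x runs along the bridge towards the crank gearbox with red handle (88 to 132 mm out, 67 mm high; not to be used).
- square: Chrome engineer's square lying on the table, stock 75 x 14 x 14 mm (along y), blade reaching 105 mm to +x, at y from 17 to 38 mm. Origin at the centre of the stock's underside. Leave alone.
- paint_jar: Small paint jar with a blue cap, 44 mm across, 50 mm high, standing. Origin at the centre of its underside. Leave alone.

How it is judged:
At the end, for the whole second after the job is handed in: Each van upright on the floor of the tray of its roof's colour (within 15 mm along, 13 mm across), dome upright in the yellow tray (16 mm), tender upright on the deck between the girders (20 mm along, 13 mm across, 0.3 rad, either way round); all flat, at rest, released (x of van_white in the frame of cradle_white between -0.015 and 0.015 m and y of van_white in the frame of cradle_white between -0.013 and 0.013 m and z of van_white in the frame of cradle_white between 0.003 and 0.009 m and angle between each of van_white, van_red, dome, tender's own z axis and vertical below 0.08 rad and linear speed of each of van_white, van_red, dome, tender below 0.02 m/s and angular speed of each of van_white, van_red, dome, tender below 0.2 rad/s and x of van_red in the frame of cradle_red between -0.015 and 0.015 m and y of van_red in the frame of cradle_red between -0.013 and 0.013 m and z of van_red in the frame of cradle_red between 0.003 and 0.009 m and x of dome in the frame of dish between -0.016 and 0.016 m and y of dome in the frame of dish between -0.016 and 0.016 m and z of dome in the frame of dish between 0.003 and 0.009 m and x of tender in the frame of turntable between -0.02 and 0.02 m and y of tender in the frame of turntable between -0.013 and 0.013 m and z of tender in the frame of turntable between 0.021 and 0.027 m and angle between the x axis of tender and the x axis of turntable, either way round below 0.3 rad); the robot touches nothing.
It fails at once if the engineer's square is shifted more than 15 mm (distance of square from where it was at the start of the episode above 0.015 m).
It fails at once if the paint jar is shifted more than 15 mm (distance of paint_jar from where it was at the start of the episode above 0.015 m).
It fails at once if a model is dropped or flung (over 0.7 m/s within 45 mm of the table top) instead of being set down ((linear speed of van_white above 0.7 m/s and height (world z) of van_white below 0.045 m) or (linear speed of van_red above 0.7 m/s and height (world z) of van_red below 0.045 m) or (linear speed of tender above 0.7 m/s and height (world z) of tender below 0.045 m) or (linear speed of dome above 0.7 m/s and height (world z) of dome below 0.045 m)).
It also fails if it takes over 99 s, if anything falls off the work surface, if the arm or the gripper's body presses on something with over 40 N, if the wrist force passes 120 N, or if a joint passes its speed limit or range.

## Working session

There is one attempt and no reset: what is moved stays moved. The work goes in short steps, Python scripts to look and compute and a tool call to move; the robot and the scene stay as the last step left them, time stands still between calls to the robot, and variables do not carry over. Pictures are saved under pics/ and viewed, at most 16 in all, crops included, and the job is handed in when it is done.

Besides the shell and the picture viewer there is one more tool, called after "Call:" by a JSON object that holds its "api" and its "payload". send_rows: Moves the arm, as the interface text tells. Its arguments: {"type":"object","properties":{"steps":{"type":"array"},"newtons":{"type":"number"}},"required":["steps"]}

```bash
ls; mkdir -p pics; python3 - <<'E'
from rig import *
import cv2
for n in ("top","scene"):
    im=get_image(n); cv2.imwrite(f"pics/{n}0.png",im["color"][:,:,::-1]); print(n,im["mtx"],im["k1"],im["T"].round(4) if hasattr(im["T"],'round') else im["T"])
s=get_state(); print(s, pinch_z)
E
```

```text
pics
top [[465.66412962   0.         327.17263843]
 [  0.         465.66412962 237.00766799]
 [  0.           0.           1.        ]] -0.10050563527514939 [[-0.0112 -0.9927  0.1204  0.3522]
 [-0.9999  0.0106 -0.0057  0.0136]
 [ 0.0044 -0.1205 -0.9927  1.1517]
 [ 0.      0.      0.      1.    ]]
scene [[438.85096876   0.         313.60948963]
 [  0.         438.85096876 240.6054748 ]
 [  0.           0.           1.        ]] -0.057108955548470605 [[-0.538   0.6365 -0.5526  1.016 ]
 [ 0.8429  0.4142 -0.3435  0.3262]
 [ 0.0103 -0.6506 -0.7593  0.7664]
 [ 0.      0.      0.      1.    ]]
{'clock': 0.1, 'qpos': array([ 1.12599269e+00,  2.76509590e-01,  1.50598574e+00, -3.55225872e-06,
        1.36073378e+00, -1.20999693e-01]), 'qd': array([-2.36405013e-04,  1.17367268e-05, -3.87537498e-03, -5.51994733e-04,
        8.26791482e-04, -1.85151432e-04]), 'effort': array([ 2.49975223e-03, -4.17701375e+01, -2.46405208e+01, -1.13009698e-04,
        5.78083753e-03,  4.01557315e-06]), 'position': array([0.18273101, 0.5446423 , 0.20154719]), 'ee_rot': array([-2.26735744e-04,  1.61195174e-01,  9.86922209e-01, -7.86190437e-04]), 'contact_force': array([-0.00310014, -0.06886609, -0.32876941]), 'moment': array([-0.05674386, -0.02355933, -0.00379248]), 'gripper_force': 0.0, 'width': 0.0854013431144763} 0.0187
```

View pics/top0.png

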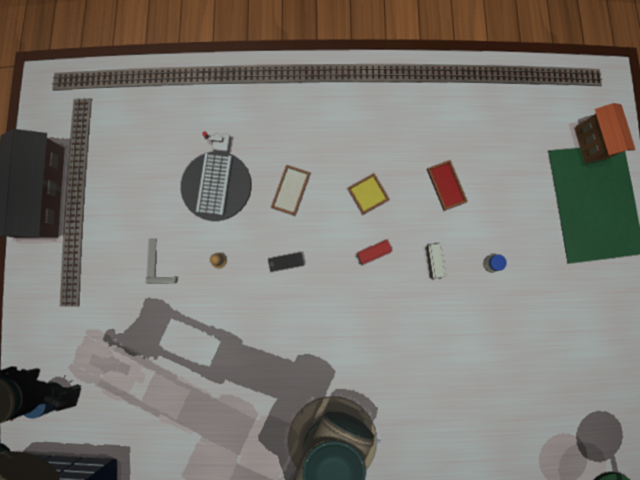

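View pics/scene0.png

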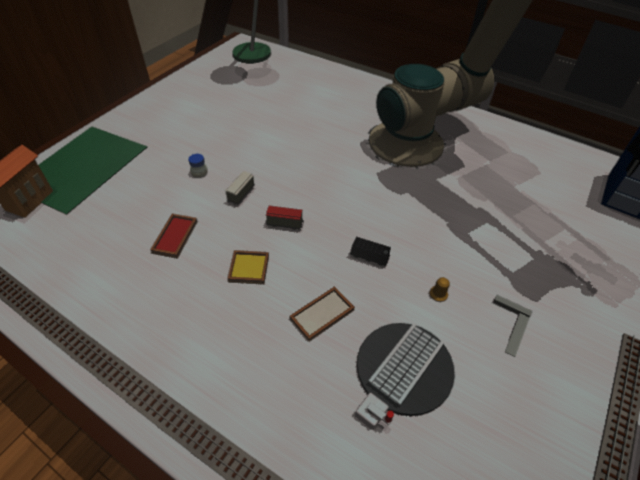

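The top view shows all the items: white-roof van (435,260), red-roof van (374,252), tender (286,262), dome (218,260), square (157,262), jar (497,262). The trays are white (291,190), yellow (368,194) and red (447,185), and the deck is at (213,184). The scene view agrees.

```bash
cat > h.py <<'E'
import numpy as np, cv2
from rig import *
from scipy.spatial.transform import Rotation as R
def rot(s): q=s["ee_rot"]; return R.from_quat([q[1],q[2],q[3],q[0]]).as_matrix()
def grab(n,fn=None):
    s=get_state(); im=get_image(n)
    if n=="wrist":
        T=np.eye(4); T[:3,:3]=rot(s); T[:3,3]=s["position"]; im["T"]=T@np.array(im["mount"])
    if fn: cv2.imwrite(fn,im["color"][:,:,::-1])
    return im
def cast(im,px,z):
    p=cv2.undistortPoints(np.array(px,float).reshape(-1,1,2),im["mtx"],np.array([im["k1"],0,0,0.]))[:,0]
    T=np.array(im["T"]); d=np.c_[p,np.ones(len(p))]@T[:3,:3].T; o=T[:3,3]
    return o+d*((z-o[2])/d[:,2])[:,None]
def proj(im,P):
    M=np.linalg.inv(im["T"]); 
    return cv2.projectPoints(np.array(P,float).reshape(-1,3),cv2.Rodrigues(M[:3,:3])[0],M[:3,3],im["mtx"],np.array([im["k1"],0,0,0.]))[0][:,0]
def blob(im,mask,roi,z):
    """largest blob in roi (x0,y0,x1,y1) -> centre, yaw of long side, length, width on plane z"""
    m=np.zeros(mask.shape,np.uint8); x0,y0,x1,y1=roi; m[y0:y1,x0:x1]=mask[y0:y1,x0:x1]
    c=max(cv2.findContours(m,cv2.RETR_EXTERNAL,cv2.CHAIN_APPROX_NONE)[0],key=cv2.contourArea)
    w=cast(im,c[:,0],z)[:,:2]
    (cx,cy),(a,b),_=r=cv2.minAreaRect((w*1000).astype(np.float32))
    B=cv2.boxPoints(r); e=[B[1]-B[0],B[2]-B[1]]; L=max(e,key=np.linalg.norm)
    yaw=np.degrees(np.arctan2(L[1],L[0])); yaw=(yaw+90)%180-90
    return np.round([cx,cy,yaw,max(a,b),min(a,b)],1)
def masks(im):
    h=cv2.cvtColor(im["color"],cv2.COLOR_RGB2HSV).astype(int); H,S,V=h[...,0],h[...,1],h[...,2]
    return dict(red=((H<6)|(H>173))&(S>150)&(V>70), yellow=(H>20)&(H<33)&(S>140)&(V>90), dark=(V<60), H=H,S=S,V=V,
      brass=(H>8)&(H<28)&(S>90), blue=(H>105)&(H<130)&(S>120))
E
python3 - <<'E'
from h import *
im=grab("top"); k=masks(im); 
def b(n,m,roi,z): print(n,blob(im,m.astype(np.uint8),roi,z))
b("van_red",k["red"],(345,230,405,275),.046)
b("tender",k["dark"],(255,240,315,285),.041)
b("cr_red",k["red"],(420,150,475,220),.006)
b("dish",k["yellow"],(340,165,400,225),.006)
b("dome",k["brass"],(200,240,240,280),.02)
b("jar",k["blue"],(480,245,515,280),.05)
b("plate",k["dark"],(170,140,265,230),.012)
V,S,H=k["V"],k["S"],k["H"]
for p in [(435,260),(291,190),(275,205),(310,250),(213,184),(440,275)]: print(p,H[p[1],p[0]],S[p[1],p[0]],V[p[1],p[0]])
cv2.imwrite("pics/crop.png",cv2.resize(im["color"][140:290,130:530,::-1],None,fx=2,fy=2,interpolation=cv2.INTER_CUBIC))
E
```

```text
van_red [ 450.4 -104.5  -66.8   76.3   27.4]
tender [429.2 107.1 -79.7  78.8  28.9]
cr_red [ 622.  -298.1   19.5  103.7   50.9]
dish [600.5 -96.7 -60.6  66.8  66.1]
dome [434.5 275.9  89.5  37.2  31.8]
jar [ 420.9 -401.8   89.1   37.5   33.7]
plate [622.9 254.4  -8.1 150.8   5.9]
(435, 260) 55 18 172
(291, 190) 36 22 164
(275, 205) 32 22 148
(310, 250) 60 5 165
(213, 184) 87 15 153
(440, 275) 48 19 172
```

View pics/crop.png

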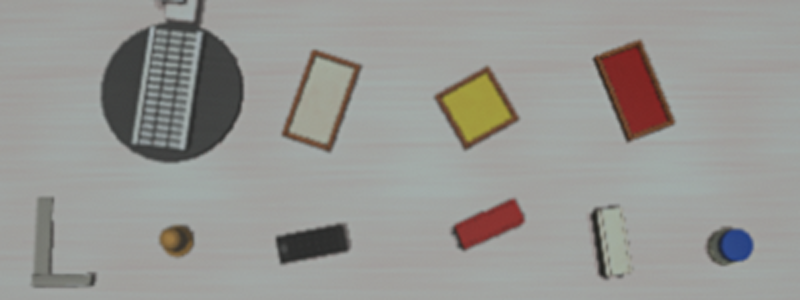

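The 2x crop confirms the layout: square corner at about (35,280), dome (177,240), and the plate circle centred at (172,92). Measured sizes fit the known ones: red floor 104x51 and dish 66x66 mm.

```bash
cat >> h.py <<'E'
def go(x,y,z,yaw,s=None):
    """mm, yaw deg of the tool y (closing) axis in world, mod 180; prints roll, then shift in tool axes after the roll (cm)"""
    s=s or get_state(); M=rot(s); cur=np.degrees(np.arctan2(M[1,1],M[0,1]))
    q6=np.degrees(s["qpos"][5]); r=-((yaw-cur+90)%180-90)
    t=np.radians(cur-r); d=np.array([x,y,z])/1000-s["position"]
    ty=np.array([np.cos(t),np.sin(t)]); tx=np.array([-ty[1],ty[0]])
    if M[:2,0]@np.array([-M[1,1],M[0,1]])<0: tx=-tx
    print("roll %.1f then tool x %.1f y %.1f z %.1f cm; q6 %.0f pos %s tilt %.3f"%(r,d[:2]@tx*100,d[:2]@ty*100,-d[2]*100,q6,(s["position"]*1000).round(1),M[2,2]))
E
python3 - <<'E'
from h import *
im=grab("top"); k=masks(im); H,S,V=k["H"],k["S"],k["V"]
def b(n,m,roi,z): print(n,blob(im,m.astype(np.uint8),roi,z))
b("van_white",(S>13)&(H>38)&(H<70)&(V>125),(415,230,460,290),.046)
b("cr_white rim",(S>80)&(H<18),(262,155,322,225),.014)
b("dish rim",(S>80),(340,165,400,225),.014)
b("cr_red rim",(S>80),(420,150,475,220),.014)
d=np.zeros(V.shape,np.uint8); d[140:230,170:265]=(V<85)[140:230,170:265]
c=np.vstack([x for x in cv2.findContours(d,0,1)[0] if len(x)>10]); w=(cast(im,c[:,0],.012)[:,:2]*1000).astype(np.float32)
print("plate",cv2.minEnclosingCircle(w))
b("deck",(V>95)&(cv2.circle(np.zeros(V.shape,np.uint8),(216,186),31,1,-1)>0),(170,140,265,230),.024)
b("square",(S<45)&(V<150)&(V>60),(140,230,185,290),.014)
for n,p in dict(van_red=(450.4,-104.5),tender=(429,107)).items(): pass
print("start->dome"); go(434,276,60,0)
E
```

```text
van_white [ 427.7 -253.6    6.7   77.8   28.1]
cr_white rim [610.4  98.  -19.5 114.   62.6]
dish rim [598.8 -96.  -61.5  76.4  75.4]
cr_red rim [ 620.3 -295.3   19.9  114.3   63.8]
plate ((640.8489379882812, 280.8712158203125), 105.43707275390625)
deck [625.6 289.8  -7.4 148.2  68.9]
square [436.1 416.1  -0.6 111.9  83.3]
start->dome
roll 71.4 then tool x -26.9 y 25.1 z 14.2 cm; q6 -7 pos [182.8 544.8 201.8] tilt -1.000
```

```bash
python3 -c "
from h import *
go(434,276,150,71.4)"
```

```text
roll 0.0 then tool x -32.4 y -17.5 z 5.2 cm; q6 -7 pos [182.8 544.8 201.8] tilt -1.000
```

Call:
{"api": "send_rows", "payload": {"steps": [1,-3.6,-1.95,0.5,0,1,-3.6,-1.95,0.5,0,1,-3.6,-1.95,0.5,0,1,-3.6,-1.95,0.5,0,1,-3.6,-1.95,0.6,0,1,-3.6,-1.95,0.6,0,1,-3.6,-1.95,0.6,0,1,-3.6,-1.95,0.7,0,1,-3.6,-1.9,0.7,0,1,0,0,0,0,1,0,0,0,0], "newtons": 40}}

```text
clock: 1.3
position: [0.4346, 0.2755, 0.1499]
ee_rot: [-0.001, 0.162, 0.987, -0.0]
contact_force: [-0.5, -0.2, -1.1]
width: 0.0855
gripper_force: 0.0
```

```bash
python3 - <<'E'
from h import *
im=grab("wrist","pics/w1.png"); print(im["T"].round(3)); print(get_state()["qd"].round(3)); go(434,276,60,71.4)
E
```

```text
[[ 0.321  0.901  0.29   0.36 ]
 [ 0.947 -0.305 -0.1    0.3  ]
 [-0.002  0.307 -0.952  0.322]
 [ 0.     0.     0.     1.   ]]
[ 0.027 -0.008  0.001 -0.002  0.001 -0.001]
roll -0.0 then tool x 0.0 y -0.0 z 9.0 cm; q6 -47 pos [434.1 276.2 150.2] tilt -1.000
```

View pics/w1.png

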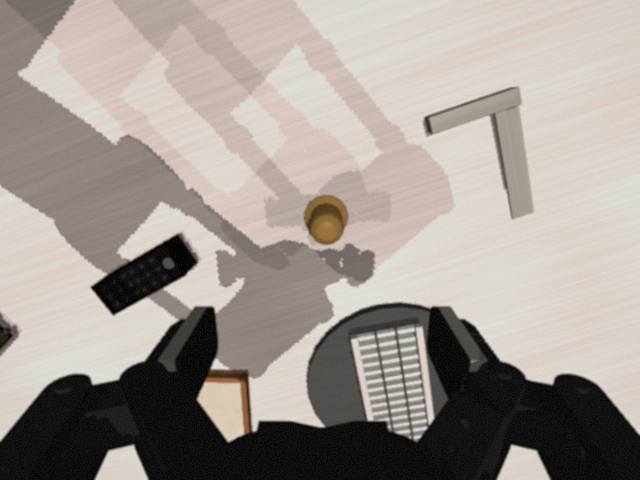

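The wrist view shows the dome's flange centred near (326,214), midway between the fingers. The tender is at (145,272) and part of the deck at (390,380).

```bash
python3 - <<'E'
from h import *
im=grab("wrist"); k=masks(im)
m=((k["S"]>110)&(k["H"]>8)&(k["H"]<30)).astype(np.uint8); mm=m*0; mm[180:260,290:365]=m[180:260,290:365]
x,y,w,h=cv2.boundingRect(mm); print(x,y,w,h)
# flange: width -> centre col ; top of flange row = y
c=cast(im,[(x,y+w/2),(x+w,y+w/2),(x+w/2,y)],.004)*1000; print(c.round(1))
print("proj of TCP-below", proj(im,[[.434,.276,.004],[.434,.276,.05]]).round(1))
dm=np.linalg.norm(c[0]-c[1]); print(dm)
E
```

```text
304 197 43 48
[[433.5 258.1   4. ]
 [445.8 294.5   4. ]
 [421.1 282.5   4. ]]
proj of TCP-below [[323.2 212.8]
 [323.2 227.1]]
38.493506648352614
```

Call:
{"api": "send_rows", "payload": {"steps": [1,-0.3,0.1,2.5,0,1,-0.26,0.09,3,0,1,0,0,3,0,1,0,0,2.5,0,1,0,0,2,0,1,0,0,1,0,1,0,0,0,0,-1,0,0,0,0,-1,0,0,0,0,-1,0,0,0,0,-1,0,0,0,0,-1,0,0,0,0], "newtons": 40}}

```text
clock: 2.6
position: [0.441, 0.2766, 0.0112]
ee_rot: [0.001, 0.161, 0.987, 0.001]
contact_force: [-0.6, 0.2, 5.8]
width: 0.0228
gripper_force: 38.4
```

Call:
{"api": "send_rows", "payload": {"steps": [-1,0,0,0,0,-1,0,0,-1,0,-1,0,0,-2,0,-1,0,0,-3,0,-1,0,0,-3,0,-1,0,0,-3,0,-1,0,0,0,0]}}

```text
clock: 3.3
position: [0.4432, 0.2773, 0.1347]
ee_rot: [0.004, 0.161, 0.987, 0.002]
contact_force: [0.4, 0.2, -1.3]
width: 0.0228
gripper_force: 38.1
```

```bash
python3 -c "
from h import *
go(599.5,-96.3,130,28.5)"
```

```text
roll 42.9 then tool x -40.3 y -4.1 z 0.5 cm; q6 -47 pos [443.2 277.3 134.7] tilt -1.000
```

```bash
python3 -c "
from h import *
im=grab('wrist'); im2=get_image('scene')
p=proj(dict(im2,T=np.array(im2['T'])),[get_state()['position']])[0].astype(int); print(p)
c=im2['color'][max(p[1]-50,0):p[1]+50,p[0]-60:p[0]+60]
a=cv2.resize(c,(600,500)); cv2.imwrite('pics/d2.png',a[:,:,::-1])"
```

```text
[452 254]
```

View pics/d2.png

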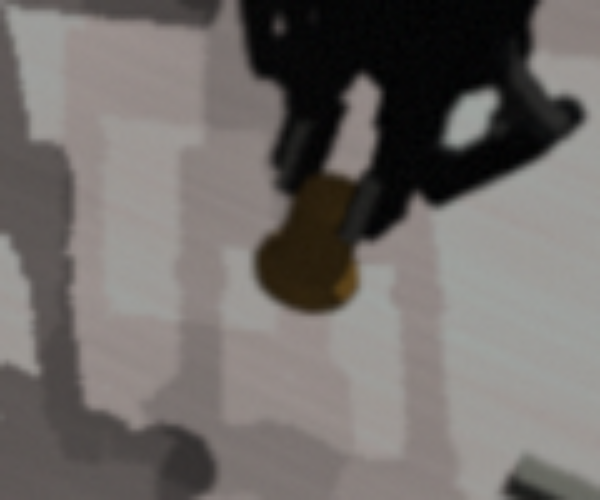

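The crop shows the dome upright and held near its rounded top, and the 22.8 mm width confirms it. I'll set it back down and regrasp lower.

Call:
{"api": "send_rows", "payload": {"steps": [-1,0,0,3,0,-1,0,0,4,0,-1,0,0,3,0,-1,0,0,1.5,0,-1,0,0,0.4,0,-1,0,0,0.3,0,-1,0,0,0.1,0,1,0,0,0,0,1,0,0,0,0,1,0,0,0.4,0,1,0,0,0.4,0,-1,0,0,0,0]}}

```text
clock: 4.6
position: [0.4394, 0.2757, -0.0021]
ee_rot: [-0.001, 0.161, 0.987, -0.001]
contact_force: [-0.0, 0.5, -0.2]
width: 0.0702
gripper_force: 0.0
```

Call:
{"api": "send_rows", "payload": {"steps": [-1,0,0,0,0,-1,0,0,0,0,-1,0,0,0,0,-1,0,0,0,0,-1,0,0,0,0,-1,0,0,0,0,-1,0,0,0,0]}}

```text
clock: 5.3
position: [0.4405, 0.2762, -0.0005]
ee_rot: [0.0, 0.161, 0.987, 0.0]
contact_force: [-0.8, -0.3, 3.4]
width: 0.0257
gripper_force: 39.6
```

Call:
{"api": "send_rows", "payload": {"steps": [-1,0,0,-1,0,-1,0,0,-2,0,-1,0,0,-3,0,-1,0,0,-3,0,-1,0,0,-2,0,-1,0,0,0,8.5,-1,0,0,0,8.5,-1,0,0,0,8.5,-1,0,0,0,8.5,-1,0,0,0,8.5,-1,0,0,0,0.4,-1,0,0,0,0]}}

```text
clock: 6.5
position: [0.4402, 0.2762, 0.1094]
ee_rot: [-0.0, 0.51, 0.86, 0.0]
contact_force: [-0.1, -0.1, -1.0]
width: 0.0259
gripper_force: 39.6
```

```bash
python3 -c "
from h import *
print(get_state()['width'],get_state()['contact_force'])
go(599.5,-96.3,110,28.5)"
```

```text
0.02593795098244225 [-0.07491599 -0.137432   -1.02451758]
roll 0.2 then tool x -40.3 y -3.8 z -0.1 cm; q6 -4 pos [440.2 276.2 109.4] tilt -1.000
```

Call:
{"api": "send_rows", "payload": {"steps": [-1,-2.5,-0.3,0,0,-1,-4,-0.4,0,0,-1,-4.5,-0.4,0,0,-1,-4.5,-0.4,0,0,-1,-4.5,-0.4,0,0,-1,-4.5,-0.4,0,0,-1,-4.5,-0.4,0,0,-1,-4.5,-0.4,0,0,-1,-4,-0.4,0,0,-1,-2.8,-0.3,0,0,-1,0,0,0,0,-1,0,0,0,0]}}

```text
clock: 7.7
position: [0.5992, -0.0963, 0.1089]
ee_rot: [-0.001, 0.511, 0.86, 0.0]
contact_force: [-1.2, 0.7, -2.1]
width: 0.0258
gripper_force: 39.6
```

```bash
python3 - <<'E'
from h import *
im=grab("wrist","pics/w2.png"); go(599.5,-96.3,5.5,28.5)
print(proj(im,[[.5995,-.0963,.006]]))
k=masks(im); m=k["yellow"].astype(np.uint8); print(blob(im,m,(0,0,640,480),.006))
E
```

```text
roll 0.1 then tool x -0.1 y 0.0 z 10.3 cm; q6 -44 pos [598.9 -95.4 108.9] tilt -1.000
[[323.25064991 225.56847776]]
[ 585.7 -124.8  -59.2   20.2   11.7]
```

View pics/w2.png

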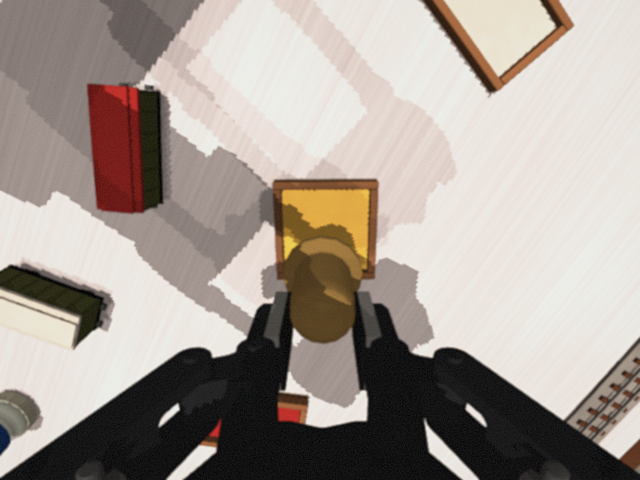

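The dome hangs at (325,290), upright, above the yellow tray, whose rim corners are about (275,182), (378,181), (276,277) and (377,276).

```bash
python3 - <<'E'
from h import *
im=grab("wrist"); c=cast(im,[(275,182),(378,181),(276,277),(377,276)],.014)*1000
print(c.round(1),c.mean(0)); x,y,_=c.mean(0); go(x,y,5.5,28.5)
E
```

```text
[[ 551.3  -81.3   14. ]
 [ 616.9  -44.7   14. ]
 [ 585.4 -148.5   14. ]
 [ 655.2 -109.5   14. ]] [602.19396911 -95.98673181  14.        ]
roll 0.1 then tool x -0.3 y 0.2 z 10.4 cm; q6 -44 pos [598.8 -95.  109.1] tilt -1.000
```

Call:
{"api": "send_rows", "payload": {"steps": [-1,-0.2,0.1,2.5,0,-1,0,0,3,0,-1,0,0,2,0,-1,0,0,1,0,-1,0,0,0.8,0,-1,0,0,0.5,0,-1,0,0,0.3,0,-1,0,0,0.2,0,-1,0,0,0,0]}}

```text
clock: 8.7
position: [0.6017, -0.0973, 0.0066]
ee_rot: [0.0, 0.511, 0.86, 0.0]
contact_force: [-0.4, 0.1, -1.4]
width: 0.0258
gripper_force: 39.6
```

Call:
{"api": "send_rows", "payload": {"steps": [-1,0,0,0.1,0,-1,0,0,0,0]}}

```text
clock: 8.9
position: [0.6018, -0.0974, 0.0056]
ee_rot: [0.0, 0.511, 0.86, 0.0]
contact_force: [0.3, -0.2, -0.8]
width: 0.0255
gripper_force: 39.7
```

Call:
{"api": "send_rows", "payload": {"steps": [-1,0,0,0.1,0,-1,0,0,0,0,0.1,0,0,0,0,0.1,0,0,0,0,0.1,0,0,0,0,0.1,0,0,-0.5,0,0.1,0,0,-1.5,0,1,0,0,-3,0,1,0,0,-4,0,1,0,0,-3,0,1,0,0,0,0]}}

```text
clock: 10.0
position: [0.6049, -0.0982, 0.1297]
ee_rot: [0.005, 0.511, 0.86, 0.001]
contact_force: [0.2, -1.0, 0.1]
width: 0.0855
gripper_force: 0.0
```

```bash
python3 - <<'E'
from h import *
im=grab("wrist","pics/w3.png"); k=masks(im)
print(blob(im,k["red"].astype(np.uint8),(40,40,250,260),.046))
go(450,-104.5,100,23.2); go(450,-104.5,3,23.2)
E
```

```text
[ 454.8 -105.7  -67.4   79.    31.3]
roll 5.3 then tool x 5.4 y -14.3 z 2.7 cm; q6 -44 pos [603.2 -97.7 127.2] tilt -1.000
roll 5.3 then tool x 5.4 y -14.3 z 12.4 cm; q6 -44 pos [603.2 -97.7 127.2] tilt -1.000
```

View pics/w3.png

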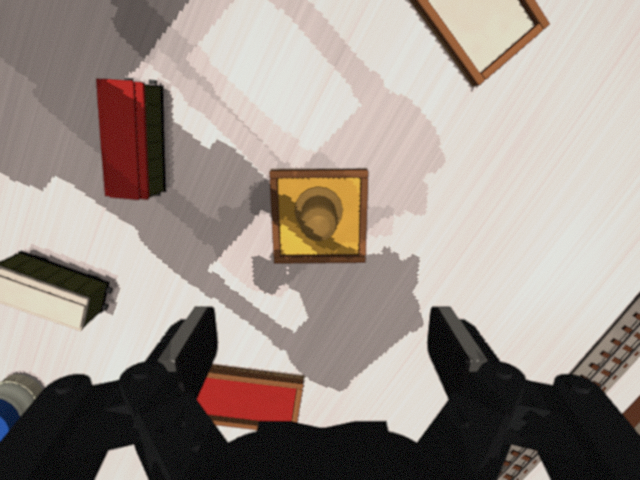

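The dome stands upright in the yellow tray, flange at (318,212) with the tray centred at (319,216). The red van's roof is at (123,138) and measures 79x31 mm, as it should.

Call:
{"api": "send_rows", "payload": {"steps": [1,0,0,0,5.8,1,1.5,-4,0,0,1,1.5,-4,0,0,1,1.5,-4,0,0,1,0.7,-2,0,0,1,0,0,3.5,0,1,0,0,3.5,0,1,0,0,3,0,1,0,0,1.5,0,1,0,0,0.8,0,1,0,0,0,0]}}

```text
clock: 11.15
position: [0.4508, -0.1029, -0.0002]
ee_rot: [-0.002, 0.554, 0.833, -0.0]
contact_force: [-0.2, -0.4, -0.4]
width: 0.0854
gripper_force: 0.0
```

Call:
{"api": "send_rows", "payload": {"steps": [-1,0,0,0,0,-1,0,0,0,0,-1,0,0,0,0,-1,0,0,0,0,-1,0,0,0,0,-1,0,0,0,0]}}

```text
clock: 11.75
position: [0.4528, -0.1036, 0.0021]
ee_rot: [0.001, 0.554, 0.833, 0.0]
contact_force: [-0.5, 0.5, 5.7]
width: 0.0303
gripper_force: 39.4
```

Call:
{"api": "send_rows", "payload": {"steps": [-1,0,0,-1,0,-1,0,0,-2,0,-1,0,0,-3,0,-1,0,0,-3,0,-1,0,0,-2,0,-1,0,0,0,0]}}

```text
clock: 12.35
position: [0.4544, -0.1042, 0.1144]
ee_rot: [0.003, 0.554, 0.833, 0.001]
contact_force: [0.1, -0.1, -1.2]
width: 0.0305
gripper_force: 39.9
```

```bash
python3 -c "
from h import *
go(620.5,-296,110,109.7);go(620.5,-296,110,-70.3)"
```

```text
roll -87.0 then tool x -9.2 y -23.7 z 0.4 cm; q6 -44 pos [ 454.4 -104.2  114.4] tilt -1.000
roll -87.0 then tool x -9.2 y -23.7 z 0.4 cm; q6 -44 pos [ 454.4 -104.2  114.4] tilt -1.000
```

Call:
{"api": "send_rows", "payload": {"steps": [-1,0,0,0,8.45,-1,0,0,0,8.45,-1,0,0,0,8.45,-1,0,0,0,8.45,-1,0,0,0,8.45,-1,0,0,0,8.45,-1,0,0,0,8.45,-1,0,0,0,8.45,-1,0,0,0,8.45,-1,0,0,0,8.45,-1,0,0,0,8.45]}}

```text
clock: 13.45
position: [0.4512, -0.1031, 0.1101]
ee_rot: [-0.001, 0.986, 0.169, -0.001]
contact_force: [-0.3, 1.4, -0.6]
width: 0.0305
gripper_force: 39.9
```

Call:
{"api": "send_rows", "payload": {"steps": [-1,0.8,2,0,0,-1,1.4,3.6,0,0,-1,1.6,4,0,0,-1,1.6,4.1,0,0,-1,1.6,4.1,0,0,-1,1.4,3.6,0,0,-1,0.8,2.3,0,0,-1,0,0,0,0,-1,0,0,0,0]}}

```text
clock: 14.35
position: [0.6179, -0.2948, 0.1093]
ee_rot: [-0.001, 0.985, 0.172, -0.001]
contact_force: [-0.7, 0.8, -1.5]
width: 0.0307
gripper_force: 40.0
```

```bash
python3 - <<'E'
from h import *
go(620.5,-296,110,109.7)
im=grab("wrist","pics/w4.png"); k=masks(im)
E
```

```text
roll 0.1 then tool x 0.2 y 0.2 z -0.1 cm; q6 39 pos [ 617.9 -294.8  109.3] tilt -1.000
```

View pics/w4.png

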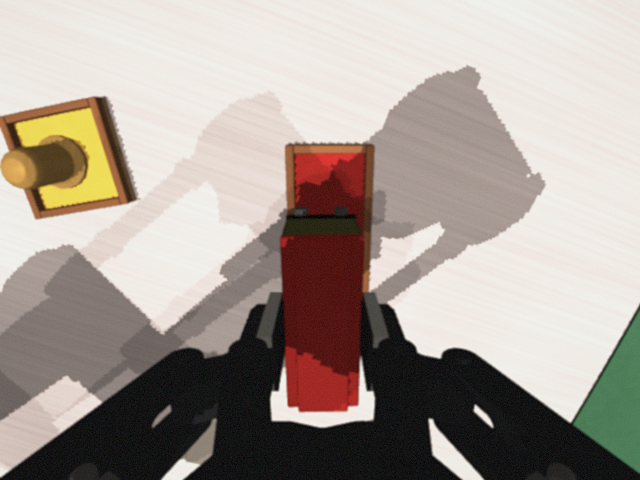

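The red tray's far rim corners are at (287,145) and (374,145). The red van hangs level and parallel to it, its near roof corners at (283,237) and (361,235).

```bash
python3 - <<'E'
from h import *
im=grab("wrist"); s=get_state(); M=rot(s)
c=cast(im,[(287,145),(374,145)],.014)*1000; d=c[1]-c[0]; L=np.linalg.norm(d); print(c.round(1),"width",L)
n=np.array([d[1],-d[0],0])/L; mid=c.mean(0)
for sg in (1,-1): print("tray",(mid+sg*58*n).round(1),np.degrees(np.arctan2(n[1],n[0])))
z=s["position"][2]
v=cast(im,[(283,237),(361,235)],z-.002+.046)*1000; print("van end",v.round(1),np.linalg.norm(v[1]-v[0]))
print("van end in tool",((v.mean(0)-s["position"]*1000)@M).round(1), s["position"])
E
```

```text
[[ 667.4 -250.6   14. ]
 [ 688.3 -308.7   14. ]] width 61.75495408345385
tray [ 623.3 -299.2   14. ] -160.20467099681383
tray [ 732.4 -260.    14. ] -160.20467099681383
van end [[ 648.8 -268.8  154.3]
 [ 659.1 -295.2  154.3]] 28.375703007399746
van end in tool [ 38.1   0.9 -44.1] [ 0.6177172  -0.29395542  0.11026224]
```

Call:
{"api": "send_rows", "payload": {"steps": [-1,0.4,0.4,2,0,-1,0,0,3,0,-1,0,0,2.5,0,-1,0,0,1,0,-1,0,0,0.8,0,-1,0,0,0.4,0,-1,0,0,0.3,0,-1,0,0,0,0]}}

```text
clock: 15.25
position: [0.6245, -0.2978, 0.0119]
ee_rot: [0.0, 0.985, 0.172, 0.0]
contact_force: [0.2, 0.2, -1.1]
width: 0.0303
gripper_force: 40.0
```

Call:
{"api": "send_rows", "payload": {"steps": [-1,0,0,0.2,0,-1,0,0,0.15,0,-1,0,0,0,0]}}

```text
clock: 15.55
position: [0.6246, -0.2979, 0.0083]
ee_rot: [0.0, 0.985, 0.172, 0.0]
contact_force: [0.2, 0.5, 0.7]
width: 0.0307
gripper_force: 40.1
```

Call:
{"api": "send_rows", "payload": {"steps": [-1,0,0,0.05,0,-1,0,0,0,0,0.2,0,0,0,0,0.2,0,0,0,0,0.2,0,0,0,0,0.2,0,0,-1,0,0.2,0,0,-2,0,1,0,0,-3,0,1,0,0,-4,0,1,0,0,-2,0,1,0,0,0,0]}}

```text
clock: 16.65
position: [0.6266, -0.2991, 0.1324]
ee_rot: [0.003, 0.985, 0.172, 0.003]
contact_force: [-0.4, -0.0, -0.4]
width: 0.0854
gripper_force: 0.0
```

```bash
python3 - <<'E'
from h import *
im=grab("wrist","pics/w5.png"); go(430,-254,110,-83.3)
E
```

```text
roll 13.1 then tool x -18.9 y -6.7 z 2.0 cm; q6 39 pos [ 625.2 -298.3  129.7] tilt -1.000
```

View pics/w5.png

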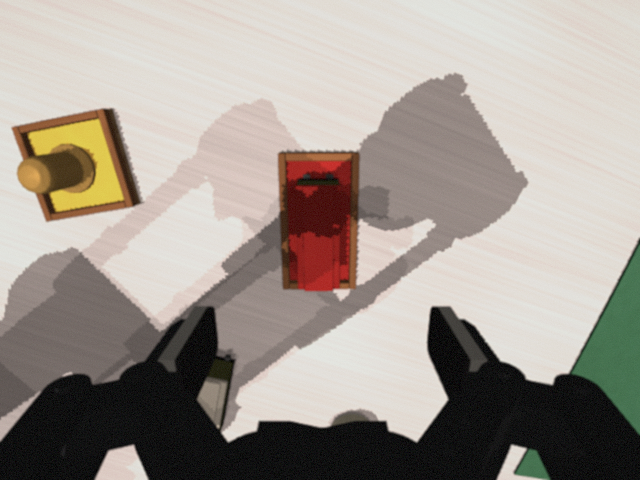

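The red van sits upright inside the red tray, roof at (320,230) and rim spanning 279–358 by 152–290. The white van is next, partly visible at (218,385).

Call:
{"api": "send_rows", "payload": {"steps": [1,0,0,0,6.6,1,0,0,0,6.6,1,-2.8,-1,0,0,1,-4,-1.4,0,0,1,-4.4,-1.6,0,0,1,-4.4,-1.6,0,0,1,-3.2,-1,0,0,1,0,0,0,0,1,0,0,0,0]}}

```text
clock: 17.6
position: [0.4291, -0.2534, 0.1266]
ee_rot: [-0.0, 0.998, 0.057, -0.0]
contact_force: [1.2, -0.7, 0.0]
width: 0.0854
gripper_force: 0.0
```

```bash
python3 - <<'E'
from h import *
im=grab("wrist","pics/w6.png"); k=masks(im); S,V,H=k["S"],k["V"],k["H"]
go(431,-255,2,-83.3)
print(proj(im,[[.431,-.255,.046],[.471,-.250,.046]]))
E
```

```text
roll -0.1 then tool x 0.1 y 0.1 z 12.5 cm; q6 45 pos [ 430.2 -253.9  126.8] tilt -1.000
[[323.36790919 232.43907151]
 [322.81024025 176.20741443]]
```

View pics/w6.png

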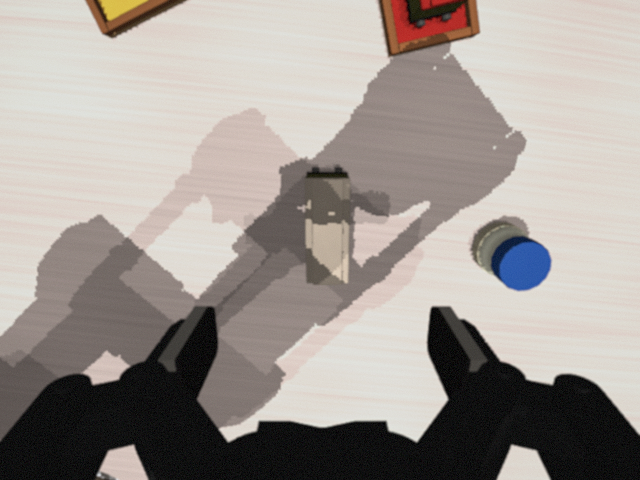

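The white roof spans (306–350, 178–283), centred at (328,230) and aligned with the tool. The jar at (515,255) is well clear of the fingers.

Call:
{"api": "send_rows", "payload": {"steps": [1,0.2,0.4,3,0,1,0,0,4,0,1,0,0,3,0,1,0,0,1.5,0,1,0,0,0.8,0,1,0,0,0,0,-1,0,0,0,0,-1,0,0,0,0,-1,0,0,0,0,-1,0,0,0,0,-1,0,0,0,0,-1,0,0,0,0]}}

```text
clock: 18.85
position: [0.4328, -0.2578, 0.0053]
ee_rot: [0.0, 0.998, 0.057, 0.001]
contact_force: [0.3, 1.6, 6.2]
width: 0.0306
gripper_force: 39.4
```

Call:
{"api": "send_rows", "payload": {"steps": [-1,0,0,0,0,-1,0,0,-1,0,-1,0,0,-2,0,-1,0,0,-3,0,-1,0,0,-3,0,-1,0,0,-2,0,-1,0,0,0,0]}}

```text
clock: 19.55
position: [0.4341, -0.2589, 0.1174]
ee_rot: [0.002, 0.998, 0.058, 0.003]
contact_force: [0.2, -0.4, -1.1]
width: 0.0302
gripper_force: 40.0
```

```bash
python3 -c "
from h import *
go(612,98,110,70.5)"
```

```text
roll 26.1 then tool x 4.9 y -39.6 z 0.7 cm; q6 45 pos [ 434.1 -258.9  117.4] tilt -1.000
```

Call:
{"api": "send_rows", "payload": {"steps": [-1,0,0,0,6.5,-1,0,0,0,6.5,-1,0,0,0,6.5,-1,0,0,0,6.6]}}

```text
clock: 19.95
position: [0.4313, -0.2567, 0.1129]
ee_rot: [-0.001, 0.985, -0.172, -0.001]
contact_force: [0.5, -0.3, -0.8]
width: 0.0304
gripper_force: 40.0
```

Call:
{"api": "send_rows", "payload": {"steps": [-1,0.3,-2.5,0,0,-1,0.5,-4,0,0,-1,0.5,-4.5,0,0,-1,0.6,-4.5,0,0,-1,0.6,-4.5,0,0,-1,0.6,-4.5,0,0,-1,0.6,-4.5,0,0,-1,0.5,-4.5,0,0,-1,0.5,-3.6,0,0,-1,0.2,-2.5,0,0,-1,0,0,0,0,-1,0,0,0,0]}}

```text
clock: 21.15
position: [0.6095, 0.0997, 0.1126]
ee_rot: [0.001, 0.986, -0.169, -0.002]
contact_force: [-0.1, -0.5, -1.4]
width: 0.0303
gripper_force: 40.0
```

```bash
python3 - <<'E'
from h import *
im=grab("wrist","pics/w7.png"); go(612,98,110,70.5)
E
```

```text
roll 0.0 then tool x 0.3 y 0.0 z 0.3 cm; q6 112 pos [609.4  98.9 113. ] tilt -1.000
```

View pics/w7.png

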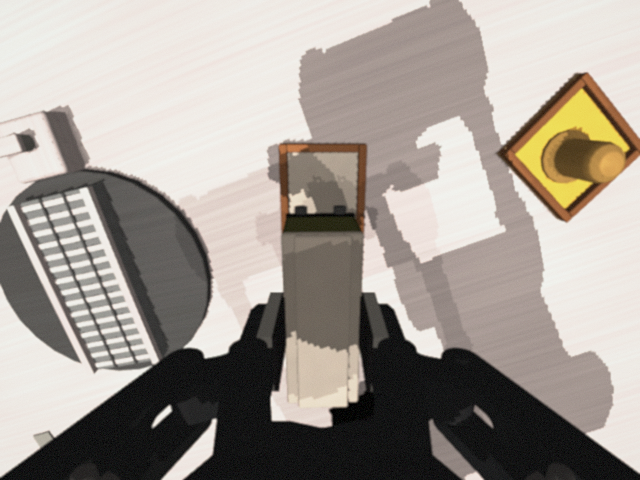

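The white tray's far rim corners are (280,145) and (366,145), and the white van hangs parallel to it (near roof corners (284,236), (363,234)). The deck is visible at the left.

```bash
python3 - <<'E'
from h import *
im=grab("wrist"); s=get_state(); M=rot(s)
c=cast(im,[(280,145),(366,145)],.014)*1000; d=c[1]-c[0]; L=np.linalg.norm(d); print(c.round(1),"width",L)
n=np.array([d[1],-d[0],0])/L; t=c.mean(0)+58*n; print("tray",t,np.degrees(np.arctan2(n[1],n[0])))
z=s["position"][2]; v=cast(im,[(284,236),(363,234)],z-.004+.046)*1000; e=((v.mean(0)-s["position"]*1000)@M).round(1); print("van end in tool",e)
go(t[0],t[1],110,70.5)
E
```

```text
[[677.6 105.6  14. ]
 [657.   47.4  14. ]] width 61.76653192714777
tray [612.6195646   95.85750321  14.        ] 160.48348347402256
van end in tool [ 38.3   0.9 -42.1]
roll -0.0 then tool x 0.4 y 0.2 z 0.3 cm; q6 112 pos [609.5  98.5 113.3] tilt -1.000
```

Call:
{"api": "send_rows", "payload": {"steps": [-1,0.5,0.1,2,0,-1,0,0,3,0,-1,0,0,2.5,0,-1,0,0,1,0,-1,0,0,0.8,0,-1,0,0,0.4,0,-1,0,0,0.2,0,-1,0,0,0.1,0,-1,0,0,0,0]}}

```text
clock: 22.15
position: [0.6155, 0.0969, 0.015]
ee_rot: [-0.0, 0.986, -0.169, 0.001]
contact_force: [-0.1, -0.5, -0.3]
width: 0.0303
gripper_force: 40.0
```

Call:
{"api": "send_rows", "payload": {"steps": [-1,0,0,0.15,0,-1,0,0,0,0]}}

```text
clock: 22.35
position: [0.6151, 0.097, 0.013]
ee_rot: [-0.0, 0.986, -0.169, 0.0]
contact_force: [-0.1, -0.4, -0.3]
width: 0.0304
gripper_force: 40.0
```

Call:
{"api": "send_rows", "payload": {"steps": [-1,0,0,0.15,0,-1,0,0,0.1,0,-1,0,0,0,0]}}

```text
clock: 22.65
position: [0.6153, 0.097, 0.0113]
ee_rot: [-0.0, 0.986, -0.169, 0.0]
contact_force: [-0.3, 0.5, 4.4]
width: 0.0306
gripper_force: 40.6
```

Call:
{"api": "send_rows", "payload": {"steps": [0.2,0,0,0,0,0.2,0,0,0,0,0.2,0,0,0,0,0.2,0,0,-1,0,0.2,0,0,-2,0,1,0,0,-3,0,1,0,0,-4,0,1,0,0,-2,0,1,0,0,0,0]}}

```text
clock: 23.55
position: [0.6179, 0.097, 0.1349]
ee_rot: [-0.001, 0.986, -0.169, 0.004]
contact_force: [-0.1, -0.5, 0.2]
width: 0.0856
gripper_force: 0.0
```

```bash
python3 - <<'E'
from h import *
im=grab("wrist","pics/w8.png"); go(432,107,130,10.3)
E
```

```text
roll 60.2 then tool x -4.3 y 17.9 z 0.2 cm; q6 112 pos [616.2  96.9 132.5] tilt -1.000
```

View pics/w8.png

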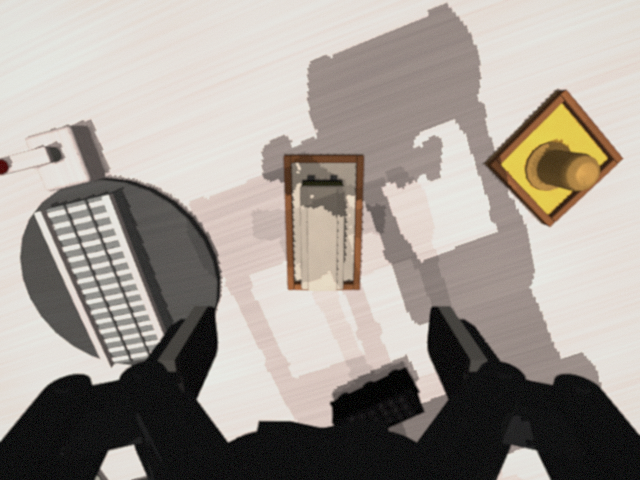

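The white van sits inside the white tray, front at row 182 and rim far edge at row 155. The tender is seen at (378,395). Its grasp needs a -120° roll to keep joint 6 in range.

Call:
{"api": "send_rows", "payload": {"steps": [1,0,0,0,-8.5,1,0,0,0,-8.5,1,0,0,0,-8.5,1,0,0,0,-8.5,1,0,0,0,-8.5,1,0,0,0,-8.5,1,0,0,0,-8.5,1,0,0,0,-8.5,1,0,0,0,-8.5,1,0,0,0,-8.5,1,0,0,0,-8.5,1,0,0,0,-8.5]}}

```text
clock: 24.8
position: [0.6137, 0.0968, 0.1283]
ee_rot: [-0.001, 0.75, 0.662, -0.001]
contact_force: [-0.3, 0.5, -0.7]
width: 0.0855
gripper_force: 0.0
```

Call:
{"api": "send_rows", "payload": {"steps": [1,0,0,0,-8.5,1,0,0,0,-8.5,1,0,0,0,-0.8,1,0.8,-3,0,0,1,0.9,-4,0,0,1,0.9,-4,0,0,1,0.9,-4,0,0,1,0.8,-2.9,0,0,1,0,0,0,0,1,0,0,0,0]}}

```text
clock: 25.8
position: [0.4309, 0.1072, 0.1301]
ee_rot: [0.0, 0.641, 0.767, 0.0]
contact_force: [-0.0, 0.0, 0.6]
width: 0.0853
gripper_force: 0.0
```

```bash
python3 - <<'E'
from h import *
im=grab("wrist","pics/w9.png"); k=masks(im)
go(432,107,2,10.3); print(proj(im,[[.432,.107,.041]]))
print(blob(im,(k["V"]<70).astype(np.uint8),(220,130,430,290),.041))
E
```

```text
roll -0.1 then tool x -0.0 y -0.0 z 12.8 cm; q6 -5 pos [432.  107.2 130.3] tilt -1.000
[[323.91811442 230.64693399]]
[431.6 111.  -80.   83.   31.1]
```

View pics/w9.png

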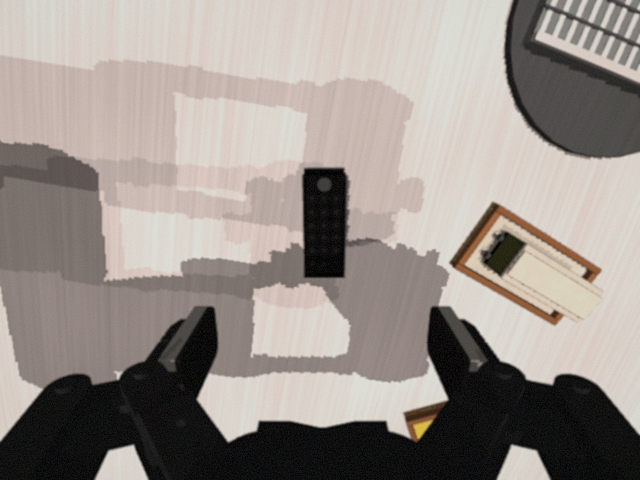

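The tender is centred at (324,222), aligned with the tool, and measures 83x31 mm, as expected. It sits 4 mm further along y than first measured.

Call:
{"api": "send_rows", "payload": {"steps": [1,0.3,0,3,0,1,0,0,4,0,1,0,0,3,0,1,0,0,1.5,0,1,0,0,1,0,1,0,0,0.1,0,-1,0,0,0,0,-1,0,0,0,0,-1,0,0,0,0,-1,0,0,0,0,-1,0,0,0,0,-1,0,0,0,0], "newtons": 60}}

```text
clock: 27.05
position: [0.4315, 0.1102, 0.0054]
ee_rot: [0.001, 0.641, 0.768, 0.001]
contact_force: [-0.5, -0.2, 4.8]
width: 0.029
gripper_force: 58.8
```

Call:
{"api": "send_rows", "payload": {"steps": [-1,0,0,0,0,-1,0,0,-1,0,-1,0,0,-2,0,-1,0,0,-3,0,-1,0,0,-3,0,-1,0,0,-2.5,0,-1,0,0,0,0]}}

```text
clock: 27.75
position: [0.4334, 0.1104, 0.1229]
ee_rot: [0.003, 0.641, 0.768, 0.003]
contact_force: [0.4, -0.2, -1.8]
width: 0.0292
gripper_force: 59.7
```

```bash
python3 -c "
from h import *
go(628,289,115,82.6)"
```

```text
roll -72.3 then tool x -17.0 y 20.2 z 0.8 cm; q6 -5 pos [433.4 110.4 122.9] tilt -1.000
```

Call:
{"api": "send_rows", "payload": {"steps": [-1,0,0,0,-8.2,-1,0,0,0,-8.2,-1,0,0,0,-8.2,-1,0,0,0,-8.2,-1,0,0,0,-8.2,-1,0,0,0,-8.2,-1,0,0,0,-8.2,-1,0,0,0,-8.2,-1,0,0,0,-6.7,-1,-1.5,1.8,0,0,-1,-2,2.4,0,0,-1,-2,2.4,0,0]}}

```text
clock: 28.95
position: [0.4932, 0.1687, 0.1181]
ee_rot: [-0.001, 0.065, 0.998, -0.0]
contact_force: [-0.1, -0.4, -1.9]
width: 0.0291
gripper_force: 59.7
```

Call:
{"api": "send_rows", "payload": {"steps": [-1,-2.5,3,0,0,-1,-2.5,3,0,0,-1,-2.5,3,0,0,-1,-2.2,2.6,0,0,-1,-1.8,2,0,0,-1,0,0,0,0,-1,0,0,0,0]}}

```text
clock: 29.65
position: [0.624, 0.2882, 0.1171]
ee_rot: [-0.002, 0.064, 0.998, -0.001]
contact_force: [-0.0, 0.3, -2.2]
width: 0.0293
gripper_force: 59.8
```

```bash
python3 - <<'E'
from h import *
im=grab("wrist","pics/w10.png"); go(628,289,110,82.6)
E
```

```text
roll 0.0 then tool x -0.4 y 0.2 z 0.8 cm; q6 -64 pos [623.7 287.8 117.5] tilt -1.000
```

View pics/w10.png

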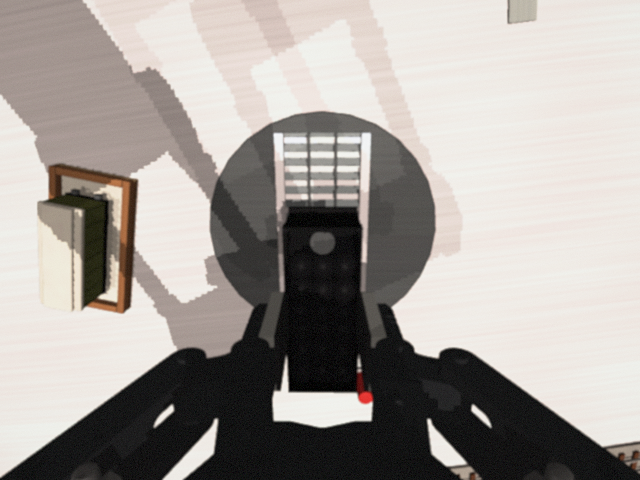

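The deck's near end has girder corners at (274,133) and (371,133). The plate circle spans columns 210–435 with its top at row 112, and the tender hangs aligned at (323,300).

```bash
python3 - <<'E'
from h import *
im=grab("wrist"); s=get_state(); M=rot(s)
c=cast(im,[(274,133),(371,133)],.030)*1000; d=c[1]-c[0]; L=np.linalg.norm(d); print(c.round(1),"width",L)
n=np.array([-d[1],d[0],0])/L; n*=np.sign(n[0]); t=c.mean(0)+75*n; print("deck",t.round(1),np.degrees(np.arctan2(n[1],n[0])))
p=cast(im,[(210,220),(435,220),(322.5,112)],.012)*1000; print("plate",p.round(1),p[:2].mean(0).round(1),(p[2]+90*n).round(1))
z=s["position"][2]; v=cast(im,[(288,222),(361,222)],z-.004+.038)*1000; print("tender end in tool",((v.mean(0)-s["position"]*1000)@M).round(1))
go(t[0],t[1],30,82.6)
E
```

```text
[[548.9 263.1  30. ]
 [557.5 328.8  30. ]] width 66.25107910788013
deck [627.6 286.3  30. ] -7.412910211075211
plate [[607.5 199.7  12. ]
 [630.1 374.9  12. ]
 [539.2 297.7  12. ]] [618.8 287.3  12. ] [628.5 286.1  12. ]
tender end in tool [ 41.2   0.2 -33.9]
roll -0.0 then tool x -0.4 y -0.1 z 8.8 cm; q6 -64 pos [623.7 287.7 118.1] tilt -1.000
```

Call:
{"api": "send_rows", "payload": {"steps": [-1,-0.4,-0.1,2,0,-1,0,0,2.5,0,-1,0,0,2,0,-1,0,0,1,0,-1,0,0,0.5,0,-1,0,0,0.3,0,-1,0,0,0.2,0,-1,0,0,0,0]}}

```text
clock: 30.55
position: [0.6295, 0.2871, 0.0351]
ee_rot: [0.001, 0.065, 0.998, 0.0]
contact_force: [0.4, 0.0, -3.0]
width: 0.0294
gripper_force: 59.8
```

Call:
{"api": "send_rows", "payload": {"steps": [-1,0,0,0.15,0,-1,0,0,0,0]}}

```text
clock: 30.75
position: [0.6293, 0.2871, 0.0332]
ee_rot: [0.0, 0.065, 0.998, 0.0]
contact_force: [0.2, 0.9, -2.9]
width: 0.0289
gripper_force: 59.8
```

Call:
{"api": "send_rows", "payload": {"steps": [-1,0,0,0.15,0,-1,0,0,0.1,0,-1,0,0,0,0]}}

```text
clock: 31.05
position: [0.629, 0.287, 0.0301]
ee_rot: [-0.0, 0.065, 0.998, -0.0]
contact_force: [-0.1, -0.4, -1.7]
width: 0.0289
gripper_force: 59.8
```

Call:
{"api": "send_rows", "payload": {"steps": [-1,0,0,0.1,0,-1,0,0,0,0]}}

```text
clock: 31.25
position: [0.6292, 0.2871, 0.0296]
ee_rot: [0.0, 0.065, 0.998, 0.0]
contact_force: [-0.0, 0.3, -1.0]
width: 0.0292
gripper_force: 60.0
```

Call:
{"api": "send_rows", "payload": {"steps": [-1,0,0,0.1,0,-1,0,0,0,0,0.2,0,0,0,0,0.2,0,0,0,0,0.2,0,0,0,0,0.2,0,0,-1,0,0.2,0,0,-2,0,1,0,0,-3,0,1,0,0,-4,0,1,0,0,-2,0,1,0,0,0,0,1,0,0,0,0]}}

```text
clock: 32.45
position: [0.6291, 0.287, 0.1487]
ee_rot: [0.0, 0.065, 0.998, 0.0]
contact_force: [-0.0, -0.3, -0.8]
width: 0.0858
gripper_force: 0.0
```

```bash
python3 - <<'E'
from h import *
im=grab("wrist"); a=cv2.resize(im["color"],(400,300))
t=get_image("scene"); b=cv2.resize(t["color"][150:450,100:500],(400,300))
cv2.imwrite("pics/f.png",np.hstack([a,b])[:,:,::-1])
E
```

```text
(no output)
```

View pics/f.png

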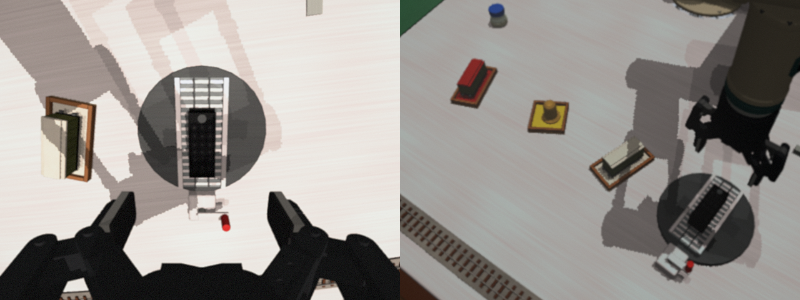

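The tender is centred on the deck between the girders, at (202,143) in the left half. Both vans and the dome sit inside their trays, and the jar and square are untouched.

```bash
python3 -c "
from rig import *
print(sign_off())"
```

```text
the job is handed in; nothing more can be done
None
```

I sorted all four models into their places, released them and handed the job in at about 32 s of the 99 s; the last pictures show each one upright and inside its place, but the hand-in returned no verdict.

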